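# Set the cup warmer to level five

### The job

Reset and set the cup warmer: gripping its push-and-turn selector gently, turn it back (anticlockwise) to off at the red mark - it only passes between off and the first mark while pressed in - then turn it exactly five clicks clockwise, never going on to the sixth, and let go. Leave the two espresso cups standing where they are on the plate, and the spoon and the matchbox where they lie.

Things in the scene. Friction and masses are not known exactly. Their poses are not given: they have to be found in the camera images.
- warmer: cup warmer, fixed: white housing 236x212 mm, 97 mm high, dark steel plate on top. Origin on the worktop under the housing; own x points from the sloping front panel to the back, z up. The panel's outward normal leans 30 degrees (0.524 rad) from vertical toward the warmer's -x (front).
- panel_axis (a point): fixed point where the selector's axis meets the panel's surface, at (-95, 0, 62) mm in the warmer's frame, axes as the warmer's. Round it a steel disc with 8 marks 7 mm across, 30 degrees apart, 39.5 mm from the axis: red is off (105 degrees anticlockwise from straight up the slope), then black levels 1 to 7 clockwise.
- selector_grip (a point): point on the black selector's axis where the TCP should grip, 38 mm out from the panel (at rest), 8 mm below the bar's outer end. z: the knob's axis, out of the panel; x: along the grip bar to the end with the white pointer line. Bar 44 mm long, 12 mm thick (y), 30 mm tall, on a round skirt 47 mm across that lies 22 mm below this point. Grip across the thickness, tool along -z.
- selector (a joint): selector angle, rad: 0 = off (pointer at the red mark, end stop at -0.04), growing clockwise as seen facing the panel; a click every 0.5236 (30 degrees), so level 5 = 2.618; far stop 3.705. A sprung detent of about 0.05 N m pulls it to the nearest click. The thin bar takes a light grip: 20 to 40 N is enough and safe, over 60 N is too rough. It starts at level 2 or 3 (rarely caught between).
- selector_push (a joint): how far the selector is pressed in along its axis, m: 0 = out (a spring returns it), 0.006 = bottom; 4 N to start, 9 N at the bottom. Between off and level 1 a catch blocks turning both ways unless it is pressed in 0.003 or more; elsewhere it turns in or out. Let go half way it may stay under the catch.
- cup_left: white espresso cup, 64 mm in diameter, 50 mm high, loose on the warmer's plate (left); origin at its underside
- cup_right: white espresso cup like the other, loose on the warmer's plate (right); origin at its underside
- spoon: steel teaspoon 139 mm long lying on the worktop left of the warmer; origin at its underside
- matches: red matchbox 37x56x17 mm lying on the worktop right of the warmer's front; origin at its underside

How it is judged (in metres and radians):
On the way:
1. the selector is turned back to off (value of joint selector below 0.12 rad), for 0.2 s.
At the end, for the whole second after the job is handed in: the selector rests at level 5 (2.618 rad, within 0.12), sprung out (pressed in less than 1 mm), at rest and let go; both cups stand within 15 mm of where they stood (value of joint selector between 2.498 and 2.738 rad and velocity of joint selector between -0.05 and 0.05 rad/s and value of joint selector_push below 0.001 m and distance of each of cup_left, cup_right from where it was at the start of the episode below 0.015 m); the robot touches nothing.
It fails at once if the selector is turned on to the sixth click (past 2.95 rad) (value of joint selector above 2.95 rad).
It fails at once if the selector or the warmer is handled roughly: more than 120 N from both fingers together (60 N each; a gentle grip is 20 to 40 N) (contact force between the fingers and warmer above 120 N).
It fails at once if a cup is knocked over (angle between any of cup_left, cup_right's own z axis and vertical above 0.3 rad).
It fails at once if the spoon or the matchbox is pushed more than 20 mm (distance of any of spoon, matches from where it was at the start of the episode above 0.02 m).
It also fails if it takes over 67 s, if anything falls off the work surface, if the arm or the gripper's body presses on something with over 40 N, if the wrist force passes 120 N, or if a joint passes its speed limit or range.

### The arm

A 6-joint arm with a two-finger parallel gripper is mounted at the origin on the work surface; the furniture and walls round the work are solid. World frame = base frame: x ahead of the robot, y to its left, z up, the work surface at z = 0. Lengths are in mm, angles in rad, forces in N, time in s.
With the tool pointing down it reaches from about 350 to 725 mm from the base axis. Payload 6 kg.
Tool frame: the origin (TCP) lies between the finger pads, 19 mm behind the fingertips; this is the grasp point; z points along the fingers, y is the line along which they close (so a half turn about z gives the same grasp; the last joint's range is limited). The gripper opens to 85 mm and grips with 20 to 120 N. Pads are 22 mm wide; open, the fingers measure 114 mm over their backs; the gripper's body (76 mm by 85 mm) begins 54 mm behind the grasp point. The pads swing forward as they close: fully open they stand 13 mm farther back than shut.
Start: joints at [1.589, 0.04, 0.085, 0, -1.615, -0.334], TCP at [186.32, 570.316, 249.961] pointing down, gripper open.
Joint ranges: [-2.56, 2.56], [-1.29, 2.01], [-1.08, 1.49], [-3.29, 1.98], [-2.81, -0.18], [-2.99, 2.99]. Speed limits (rad/s): [2.57, 2.57, 3.01, 3.14, 3.14, 3.14].

### API

Orientations are given as a unit quaternion [w, x, y, z].
In Python, from bench import sense, read_camera, hand_in, find_in, silhouettes, tip_of gives the robot as it stands.
- The arm moves only by the tool arm_command, never from a script. Its argument "increments" is a list of rows, each a list of 7 numbers: the shift along the tool's x, y, z in cm, then the turn, a rotation vector about the tool's x, y, z in rad, then the finger opening in cm, from 0 to 8.54. A call has 1 to 20 rows; each row shifts and turns the commanded pose from where the row before left it, along the tool's axes as they then stand; what a row does not reach is not made up. A row lasts 1/12 s, in which the tool goes at most 41.7 mm and 7.16 degrees, less where a joint would pass 70% of its speed; a pose out of reach is approached as far as the arm can. A call is refused whole if a number of a shift passes 4.17 or a number of a turn 0.125, either way. A call with a gripper value outside its range is refused whole. The fingers move at their own pace and stop on an object; "grip_force" is the grip in N (left out, the last holds). Time passes only in rows, so rows that do not move let the fingers close. It gives the time, the measured TCP pose, the force, the opening and the grip force at its end, in the units of the state.
- sense(): the state, without advancing time (a new reading comes with each control period).
- read_camera(name): name is "scene" or "top"; returns a dict with "img" (480x640x3 uint8, red, green, blue), "fovy" (degrees; the focal length in pixels is half the picture's height over the tangent of half this angle, whatever the lens; pixels are square), "cx", "cy" (the principal point, pixels), "extrinsics" (4x4, takes a point from world to camera coordinates). Camera axes: x right, y up, looking along -z (the intrinsics and any distortion apply to the point x, -y, -z); pixel columns grow to the right and rows downward; lengths in mm; the calibration is good to about 2 mm. A picture is of the moment at which its call begins. There is no depth.
- hand_in(): hands the job in; it is judged then, once.
Trained networks look in a picture, given as the dict that the camera call returned (one of the last four; its "shot" number tells which), for a name from the list of things; names that differ only in an ending like _2 or _b are one class to them, and where a whole thing is asked for, a point or a joint stands for the part that bears it (a point fixed in the world has none). Each returns a list of dicts, best first, with "score" (0 to 1); they miss things now and then, are a little off and sometimes report something else, mostly with a low value. They report only what shows in the picture. A call takes as long as a camera call.
- find_in(picture, thing): "rect" ([centre column, centre row, width, height] in pixels, round what is visible of it).
- silhouettes(picture, thing): "pixels" (480x640 bool, what is visible of it) and "rect" ([centre column, centre row, width, height] in pixels, round what is visible of it).
- tip_of(picture, thing): "uv" ([column, row] in pixels: a listed point, or the origin of a listed thing).
The state is a dict: "time_s": time; "qpos": joint angles; "joint_vel": joint speeds; "joint_efforts": joint torques, N m; "ee_pos": TCP position; "tool_rot": TCP orientation; "force": force on the tool from outside, world axes, zero at the start; "wrist_torque": the same for the moment, N m; "grip_width": opening from 0.0 (shut) to 1.0 (fully open); "finger_force": force on a finger pad.
Only numpy, scipy, OpenCV 4.12 (cv2) and the standard library are available. Lean on these libraries where they do the work, as an engineer would, in place of code of your own. Each camera call takes 0.05 s, during which the arm holds its last target. There are 200 camera calls.

## Working session

There is one attempt and no reset: what is moved stays moved. The work goes in short steps, Python scripts to look and compute and a tool call to move; the robot and the scene stay as the last step left them, time stands still between calls to the robot, and variables do not carry over. Pictures are saved under pics/ and viewed, at most 10 in all, crops included, and the job is handed in when it is done.

Besides the shell and the picture viewer there is one more tool, called as a command line: name --pt "numbers of a row" for each row, then --argument value for the rest. arm_command: Moves the arm, as the interface text tells. Its arguments: {"type":"object","properties":{"increments":{"type":"array"},"grip_force":{"type":"number"}},"required":["increments"]}

```bash
mkdir -p pics; cat > h.py <<'E'
import numpy as np, cv2
from bench import *
def cam(n):
    p=read_camera(n); E=np.array(p['extrinsics']); f=240/np.tan(np.radians(p['fovy'])/2); return p,E,f
def proj(P,p,E,f):
    c=E[:3,:3]@np.asarray(P,float)+E[:3,3]; return np.array([p['cx']+f*c[0]/-c[2], p['cy']-f*c[1]/-c[2]])
def ray(uv,p,E,f):
    d=np.array([(uv[0]-p['cx'])/f,-(uv[1]-p['cy'])/f,-1.]); R=E[:3,:3]; return -R.T@E[:3,3], R.T@d
def onz(uv,z,p,E,f):
    o,d=ray(uv,p,E,f); return o+d*(z-o[2])/d[2]
def save(p,n): cv2.imwrite('pics/'+n,cv2.cvtColor(p['img'],cv2.COLOR_RGB2BGR))
E
python3 - <<'E'
from h import *
print(sense())
for n in('top','scene'):
    p,E,f=cam(n); save(p,n+'0.png'); print(n,p.keys(),f,p['cx'],p['cy'],-E[:3,:3].T@E[:3,3])
    for t in('warmer','panel_axis','selector_grip','cup_left','cup_right','spoon','matches'):
        r=tip_of(p,t); print(t,[(np.round(x['uv'],1),round(x['score'],2)) for x in r[:2]])
        if r: 
            z={'panel_axis':62,'selector_grip':95,'cup_left':97,'cup_right':97}.get(t,0)
            print('   ',onz(r[0]['uv'],z,p,E,f).round(1))
E
```

```text
{'time_s': 0.0, 'qpos': array([ 1.58870453e+00,  4.08206611e-02,  8.38223738e-02, -4.92412429e-04,
       -1.61552383e+00, -3.33693767e-01]), 'joint_vel': array([-0.00015296,  0.00072963,  0.00157575,  0.00168736,  0.00050448,
       -0.0023061 ]), 'joint_efforts': array([-2.33656738e-04, -3.68196738e+01,  3.47425354e+01,  6.93259031e+00,
       -5.36228064e-03,  2.16130879e-06]), 'ee_pos': array([186.15999511, 570.07286431, 248.97456051]), 'tool_rot': array([ 8.92616607e-04,  9.87562109e-01, -1.57226828e-01, -9.12601857e-05]), 'force': array([-0.60766747, -1.05488289,  0.02252884]), 'wrist_torque': array([0.0094816 , 0.00669003, 0.0318667 ]), 'finger_force': 0.0, 'grip_width': 1.00261215228617}
top dict_keys(['img', 'fovy', 'cx', 'cy', 'extrinsics', 'shot']) 491.67256643810987 316.27242931237043 243.80401828616453 [ 433.83617986  -15.2660427  1086.6439246 ]
warmer [(array([333.1, 212.8]), 0.55), (array([331.3, 257.6]), 0.33)]
    [611.3 -13.8   0. ]
panel_axis [(array([334. , 248.4]), 0.88)]
    [525.8 -14.9  62. ]
selector_grip [(array([333.3, 259.3]), 0.61)]
    [500.8 -13.2  95. 
[... 279 characters left out ...]
'img', 'fovy', 'cx', 'cy', 'extrinsics', 'shot']) 435.34762641574844 328.8600213803152 239.1106738352573 [245.3022152  593.83314725 667.29921375]
warmer [(array([306.4, 248.4]), 0.89)]
    [614.8 -22.8   0. ]
panel_axis [(array([346.6, 239.4]), 0.89)]
    [517.2 -24.8  62. ]
selector_grip [(array([352.7, 232.8]), 0.73), (array([302.7, 200.8]), 0.23)]
    [499.3 -14.2  95. ]
cup_left [(array([281.3, 219.7]), 0.74)]
    [649.6  11.5  97. ]
cup_right [(array([305.5, 200. ]), 0.71)]
    [636.  -69.5  97. ]
spoon [(array([350.5, 229.8]), 0.69), (array([236.9, 352.7]), 0.67)]
    [ 550.5 -122.9    0. ]
matches [(array([424.7, 204.5]), 0.75), (array([307.3, 247.2]), 0.3)]
    [ 420.8 -289.3    0. ]
```

```bash
python3 - <<'E'
import cv2
a=cv2.imread('pics/top0.png')[130:330,220:460]; b=cv2.imread('pics/scene0.png')[150:330,230:430]
cv2.imwrite('pics/a.png',cv2.resize(a,None,fx=3,fy=3,interpolation=2)); cv2.imwrite('pics/b.png',cv2.resize(b,None,fx=3,fy=3,interpolation=2))
E
```

```text
(no output)
```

View pics/a.png

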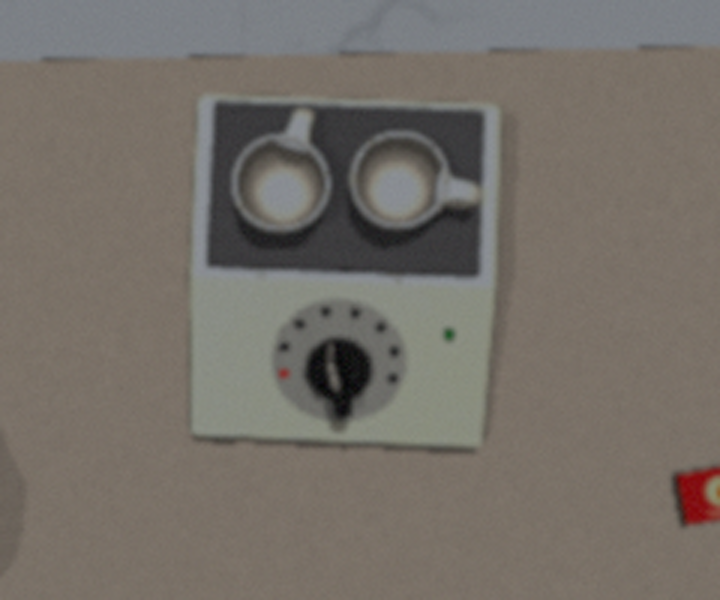

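View pics/b.png

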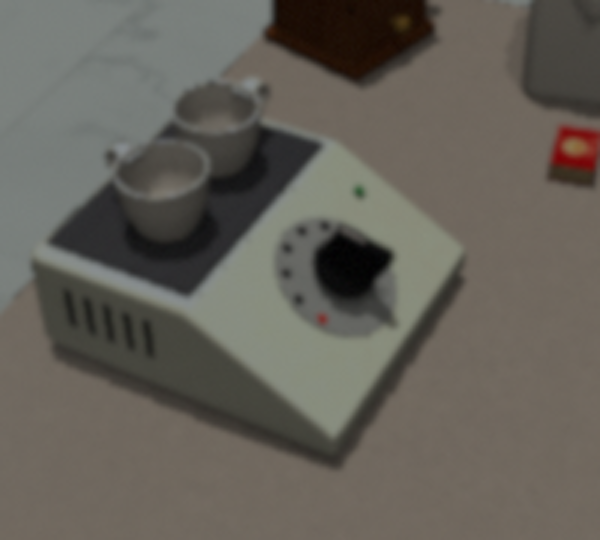

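View pics/scene0.png

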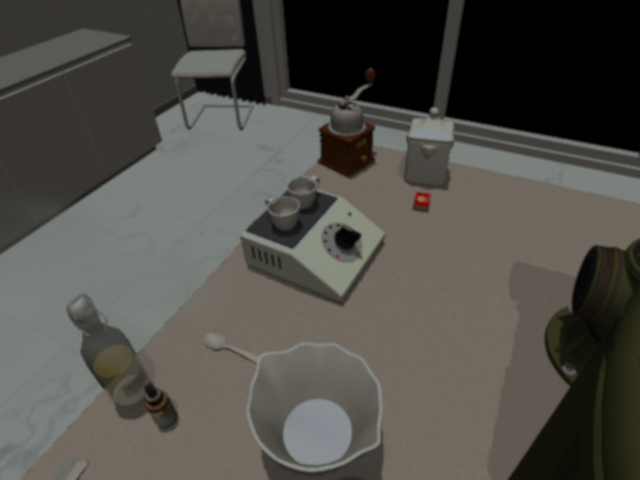

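The pictures show the selector pointing at about level 3 (top crop: pointer from (340,388) to (331,345), level-3 mark at (325,311), red at (284,373)). Next I fit the warmer pose from the marks.

```bash
python3 - <<'E'
from h import *
from scipy.optimize import least_squares
from scipy.spatial.transform import Rotation as Ro
top=np.array([(284,373),(284,347),(299,323),(325,311),(355,313),(381,327),(395,352),(393,379)])/3+[220,130]
sc=np.array([(322,320),(298,300),(286,273),(288,248),(302,231),(325,226)])/3+[230,150]
ct=np.array([(192,437),(481,447)])/3+[220,130]; cs=np.array([(335,440),(463,250)])/3+[230,150]
u=np.array([3**.5/2,0,.5]); r=np.array([0,-1,0]); A=np.array([-95,0,62]); n=np.array([-.5,0,3**.5/2])
a=np.radians(-105+30*np.arange(8)); M=A+39.5*(np.cos(a)[:,None]*u+np.sin(a)[:,None]*r)
C1,C2=cam('top'),cam('scene')
def W(P,v): c,s=np.cos(v[2]),np.sin(v[2]); return np.array([[c,-s,0],[s,c,0],[0,0,1]])@P+[v[0],v[1],0]
def res(v):
    o=[]
    for i in range(8): o.append(proj(W(M[i],v),*C1)-top[i]-v[4:6])
    for i in range(6): o.append(proj(W(M[i],v),*C2)-sc[i]-v[6:8])
    for k,y in((0,106),(1,-106)):
        P=A+[0,y,0]-v[3]*u; o+= [proj(W(P,v),*C1)-ct[k]-v[4:6],proj(W(P,v),*C2)-cs[k]-v[6:8]]
    return np.r_[np.ravel(o), v[4:]*2]
s=least_squares(res,[610,-15,0,60,0,0,0,0],loss='soft_l1'); v=s.x; print(v.round(3)); print(s.fun.reshape(-1,2).round(1).tolist())
Rw=Ro.from_euler('z',v[2])
G=W(A+38*n,v); print('axis',W(A,v),'grip',G,'n',Rw.apply(n))
for C,nm in((C1,'top'),(C2,'scene')): print(nm,proj(G,*C),[proj(W(A+46*n+21*(np.cos(t)*u+np.sin(t)*r),v),*C).round(1) for t in np.radians([-45,-30,-15])])
np.save('v.npy',v)
th=np.radians(-15); bx=Rw.apply(np.cos(th)*u+np.sin(th)*r); z=-Rw.apply(n)
for sg in(1,-1):
    x=sg*bx; y=np.cross(z,x); R=Ro.from_matrix(np.c_[x,y,z])
    q=sense(); R0=Ro.from_quat(np.roll(q['tool_rot'],-1)); d=R0.inv()*R
    print(sg,'rotvec in tool',d.as_rotvec().round(3)); print(R.as_matrix().round(3).tolist())
E
```

```text
[ 6.16265e+02 -1.77830e+01 -5.30000e-02  6.30650e+01  8.80000e-02
 -1.79000e-01  1.21000e-01  2.25000e-01]
[[-0.1, 0.0], [0.1, -0.1], [0.2, 0.3], [0.2, 0.1], [0.2, -0.2], [-0.1, 0.0], [-0.2, -0.3], [-0.0, -0.5], [0.0, 0.0], [0.2, 0.2], [-0.1, 0.5], [-0.4, 0.5], [-0.2, 0.5], [-0.1, 0.4], [-1.3, -0.5], [0.2, -0.4], [1.3, 0.5], [1.7, -1.4], [0.2, -0.4], [0.2, 0.4]]
axis [521.39830589 -12.75164348  62.        ] grip [502.42497128 -11.74537621  94.90896534] n [-0.49929828  0.02648072  0.8660254 ]
top [332.57212899 258.50766324] [array([325.3, 253.3]), array([327.5, 251.8]), array([330.1, 251. ])]
scene [350.79096312 233.15595221] [array([343.5, 230.7]), array([343.2, 228.3]), array([343.5, 226.2])]
1 rotvec in tool [ 0.     0.53  -0.512]
[[0.849, 0.173, 0.499], [0.214, -0.976, -0.026], [0.483, 0.129, -0.866]]
-1 rotvec in tool [ 0.705 -0.     2.539]
[[-0.849, -0.173, 0.499], [-0.214, 0.976, -0.026], [-0.483, -0.129, -0.866]]
```

```bash
python3 - <<'E'
from h import *
C=cam('scene')
print([onz(q,0,*C).round() for q in((318,432),(283,432),(353,432))],[onz(q,150,*C).round() for q in((316,395),(250,400),(381,400),(316,345))])
E
```

```text
[array([403., 335.,   0.]), array([452., 359.,   0.]), array([355., 312.,   0.])] [array([392., 352., 150.]), array([464., 394., 150.]), array([315., 324., 150.]), array([426., 286., 150.])]
```

View pics/top0.png

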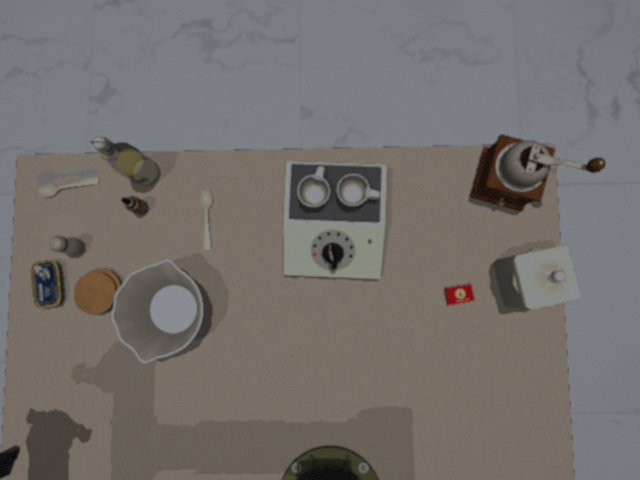

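```bash
python3 - <<'E'
from h import *
C=cam('scene');T=cam('top')
print(onz((173,309),0,*T).round())
for z in(50,100,150,200,250): print(z,onz((158,310),z,*T).round(),onz((316,400),z,*C).round(),onz((113,310),z,*T).round(),onz((203,310),z,*T).round())
E
```

```text
[401. 344.   0.]
50 [401. 359.  50.] [416. 313.  50.] [401. 456.  50.] [400. 263.  50.]
100 [402. 341. 100.] [402. 336. 100.] [403. 433. 100.] [401. 250. 100.]
150 [404. 323. 150.] [389. 359. 150.] [404. 411. 150.] [403. 236. 150.]
200 [405. 305. 200.] [375. 381. 200.] [406. 388. 200.] [405. 223. 200.]
250 [407. 287. 250.] [361. 404. 250.] [408. 365. 250.] [406. 209. 250.]
```

The bowl stands at about (402, 340) with its rim near z = 105, so a transit at z ≈ 250 clears it.

arm_command --pt "2.16 2.34 0 0 0 0 8.5" --pt "2.16 2.34 0 0 0 0 8.5" --pt "2.16 2.34 0 0 0 0 8.5" --pt "2.16 2.34 0 0 0 0 8.5" --pt "2.16 2.34 0 0 0 0 8.5" --pt "2.16 2.34 0 0 0 0 8.5" --pt "2.16 2.34 0 0 0 0 8.5" --pt "2.16 2.34 0 0 0 0 8.5" --pt "2.16 2.34 0 0 0 0 8.5" --pt "2.16 2.34 0 0 0 0 8.5" --pt "2.16 2.34 0 0 0 0 8.5" --pt "2.16 2.34 0 0 0 0 8.5" --pt "2.16 2.34 0 0 0 0 8.5" --pt "2.16 2.34 0 0 0 0 8.5" --pt "2.16 2.34 0 0 0 0 8.5" --pt "2.16 2.34 0 0 0 0 8.5" --pt "2.16 2.34 0 0 0 0 8.5" --pt "2.16 2.34 0 0 0 0 8.5" --pt "2.16 2.34 0 0 0 0 8.5" --pt "2.16 2.34 0 0 0 0 8.5" --grip_force 30

```text
time_s: 2.72
ee_pos: [452.0, -10.4, 250.4]
tool_rot: [-0.0, 0.988, -0.157, 0.0]
force: [0.4, 1.0, -0.1]
grip_width: 0.992
finger_force: 0.0
```

arm_command --pt "0 0 0 0.032 0 0.115 8.5" --pt "0 0 0 0.032 0 0.115 8.5" --pt "0 0 0 0.032 0 0.115 8.5" --pt "0 0 0 0.032 0 0.115 8.5" --pt "0 0 0 0.032 0 0.115 8.5" --pt "0 0 0 0.032 0 0.115 8.5" --pt "0 0 0 0.032 0 0.115 8.5" --pt "0 0 0 0.032 0 0.115 8.5" --pt "0 0 0 0.032 0 0.115 8.5" --pt "0 0 0 0.032 0 0.115 8.5" --pt "0 0 0 0.032 0 0.115 8.5" --pt "0 0 0 0.032 0 0.115 8.5" --pt "0 0 0 0.032 0 0.115 8.5" --pt "0 0 0 0.032 0 0.115 8.5" --pt "0 0 0 0.032 0 0.115 8.5" --pt "0 0 0 0.032 0 0.115 8.5" --pt "0 0 0 0.032 0 0.115 8.5" --pt "0 0 0 0.032 0 0.115 8.5" --pt "0 0 0 0.032 0 0.115 8.5" --pt "0 0 0 0.032 0 0.115 8.5"

```text
time_s: 4.38
ee_pos: [451.5, -8.8, 250.4]
tool_rot: [0.247, -0.22, 0.943, -0.039]
force: [0.1, -0.4, -0.0]
grip_width: 0.995
finger_force: 0.0
```

```bash
cat >> h.py <<'E'
from scipy.spatial.transform import Rotation as Ro
def todo(out=0,lev=3,v=None):
    """cm shift / rotvec in tool axes to the grip pose 'out' mm off, bar at lev"""
    v=np.load('v.npy') if v is None else v
    Rw=Ro.from_euler('z',v[2]); u=np.array([3**.5/2,0,.5]); r=np.array([0,-1,0]); n=np.array([-.5,0,3**.5/2])
    G=Rw.apply(np.array([-95,0,62])+(38+out)*n)+[v[0],v[1],0]
    th=np.radians(-105+30*lev); x=-Rw.apply(np.cos(th)*u+np.sin(th)*r); z=-Rw.apply(n)
    R=Ro.from_matrix(np.c_[x,np.cross(z,x),z]); q=sense(); R0=Ro.from_quat(np.roll(q['tool_rot'],-1))
    print('t',round(q['time_s'],2),'tcp',q['ee_pos'].round(1),'q',q['qpos'].round(2),'F',q['force'].round(1),'ff',q['finger_force'],'gw',round(q['grip_width'],3))
    print('shift cm (tool)',(R0.inv().apply(G-q['ee_pos'])/10).round(2),'turn',(R0.inv()*R).as_rotvec().round(3))
E
python3 -c "
from h import *
todo(100)"
```

```text
t 4.38 tcp [451.5  -8.8 250.4] q [ 0.63 -0.9  -0.75  0.27 -1.29 -1.76] F [ 0.1 -0.4 -0. ] ff 0.0 gw 0.995
shift cm (tool) [3.03 1.19 6.07] turn [0.064 0.003 0.233]
```

arm_command --pt "0.7 0.3 1.5 0.032 0 0.116 8.5" --pt "0.7 0.3 1.5 0.032 0 0.116 8.5" --pt "0.7 0.3 1.5 0 0 0 8.5" --pt "0.7 0.3 1.5 0 0 0 8.5" --pt "0 0 0 0 0 0 8.5" --pt "0 0 0 0 0 0 8.5"

```text
time_s: 4.88
ee_pos: [454.8, -6.1, 182.9]
tool_rot: [0.256, -0.104, 0.96, -0.041]
force: [0.3, 0.6, -0.2]
grip_width: 0.994
finger_force: 0.0
```

```bash
python3 -c "
from h import *
todo(50)
p,E,f=cam('top'); s=cam('scene')
a=p['img'][180:330,250:420]; b=s[0]['img'][130:280,270:440]
cv2.imwrite('pics/c.png',cv2.cvtColor(cv2.resize(np.hstack([a,b]),None,fx=2.35,fy=2.35,interpolation=2),cv2.COLOR_RGB2BGR))"
```

```text
t 4.88 tcp [454.8  -6.1 182.9] q [ 0.69 -0.95 -0.93  0.37 -1.21 -2.11] F [ 0.3  0.6 -0.2] ff 0.0 gw 0.994
shift cm (tool) [ 0.34 -0.23  5.01] turn [0.001 0.001 0.007]
```

View pics/c.png

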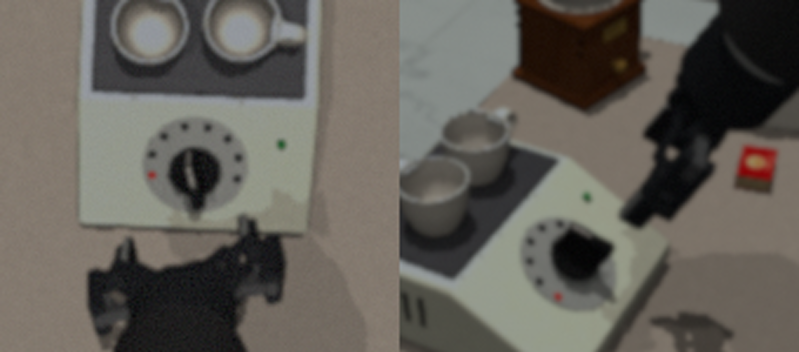

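The view confirms level 3 and the open fingers sit symmetrically either side of the bar. Going in.

arm_command --pt "0.17 -0.12 1.0 0 0 0.007 7" --pt "0.17 -0.12 1.0 0 0 0 6" --pt "0 0 1.0 0 0 0 5" --pt "0 0 1.0 0 0 0 5" --pt "0 0 0.8 0 0 0 5" --pt "0 0 0.2 0 0 0 5" --pt "0 0 0 0 0 0 5" --pt "0 0 0 0 0 0 5"

```text
time_s: 5.65
ee_pos: [477.7, -10.3, 139.2]
tool_rot: [0.256, -0.101, 0.96, -0.04]
force: [-0.2, 0.3, 0.1]
grip_width: 0.587
finger_force: 0.0
```

```bash
python3 -c "
from h import *
todo(0)"
```

```text
t 5.65 tcp [477.7 -10.3 139.2] q [ 0.62 -0.85 -0.97  0.36 -1.06 -2.1 ] F [-0.2  0.3  0.1] ff 0.0 gw 0.587
shift cm (tool) [ 0.08 -0.01  5.07] turn [ 0.002  0.002 -0.   ]
```

arm_command --pt "0.08 0 1.0 0 0 0 5" --pt "0 0 1.0 0 0 0 5" --pt "0 0 1.0 0 0 0 5" --pt "0 0 1.0 0 0 0 5" --pt "0 0 0.5 0 0 0 5" --pt "0 0 0.4 0 0 0 5" --pt "0 0 0 0 0 0 5" --pt "0 0 0 0 0 0 5"

```text
time_s: 6.32
ee_pos: [501.5, -11.6, 96.0]
tool_rot: [0.256, -0.101, 0.96, -0.04]
force: [-0.2, -0.6, 0.0]
grip_width: 0.587
finger_force: 0.0
```

```bash
python3 -c "
from h import *
todo(0)
p,E,f=cam('top'); s=cam('scene')
a=p['img'][210:310,270:400]; b=s[0]['img'][180:280,290:420]
cv2.imwrite('pics/d.png',cv2.cvtColor(cv2.resize(np.hstack([a,b]),None,fx=3,fy=3,interpolation=2),cv2.COLOR_RGB2BGR))"
```

```text
t 6.32 tcp [501.5 -11.6  96. ] q [ 0.56 -0.74 -0.99  0.37 -0.91 -2.1 ] F [-0.2 -0.6  0. ] ff 0.0 gw 0.587
shift cm (tool) [-0.02 -0.02  0.15] turn [0.002 0.002 0.   ]
```

View pics/d.png

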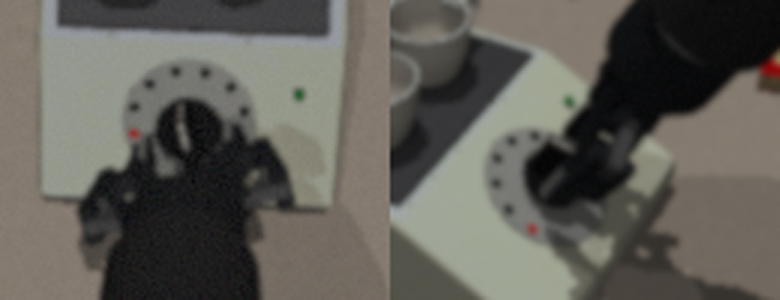

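The fingers straddle the bar. Closing gently.

arm_command --pt "0 0 0 0 0 0 4" --pt "0 0 0 0 0 0 3" --pt "0 0 0 0 0 0 2.4" --pt "0 0 0 0 0 0 2.0" --pt "0 0 0 0 0 0 1.7" --pt "0 0 0 0 0 0 1.4" --pt "0 0 0 0 0 0 1.2" --pt "0 0 0 0 0 0 1.0" --pt "0 0 0 0 0 0 0.8" --pt "0 0 0 0 0 0 0.6" --pt "0 0 0 0 0 0 0.6" --pt "0 0 0 0 0 0 0.6" --grip_force 30

```text
time_s: 7.42
ee_pos: [501.4, -11.4, 95.5]
tool_rot: [0.256, -0.101, 0.961, -0.039]
force: [-3.2, 3.0, 2.0]
grip_width: 0.137
finger_force: 31.8
```

```bash
python3 -c "
from h import *
todo(0); print(sense()['wrist_torque'])"
```

```text
t 7.42 tcp [501.4 -11.4  95.5] q [ 0.56 -0.73 -0.99  0.37 -0.91 -2.1 ] F [-3.2  3.   2. ] ff 31.76914393901825 gw 0.137
shift cm (tool) [-0.05 -0.04  0.11] turn [0.002 0.001 0.   ]
[1.01881625 2.1943962  0.57159054]
```

arm_command --pt "0 0 0 0 0 -0.08 0.6" --pt "0 0 0 0 0 -0.08 0.6" --pt "0 0 0 0 0 -0.08 0.6" --pt "0 0 0 0 0 -0.08 0.6" --pt "0 0 0 0 0 -0.08 0.6" --pt "0 0 0 0 0 -0.08 0.6" --pt "0 0 0 0 0 -0.08 0.6" --pt "0 0 0 0 0 -0.08 0.6" --pt "0 0 0 0 0 -0.08 0.6" --pt "0 0 0 0 0 -0.08 0.6" --pt "0 0 0 0 0 -0.08 0.6" --pt "0 0 0 0 0 -0.08 0.6" --pt "0 0 0 0 0 -0.08 0.6" --pt "0 0 0 0 0 0 0.6" --pt "0 0 0 0 0 0 0.6"

```text
time_s: 8.67
ee_pos: [502.0, -12.3, 96.0]
tool_rot: [0.203, -0.565, 0.783, -0.163]
force: [8.9, -5.1, -3.6]
grip_width: 0.138
finger_force: 30.4
```

```bash
python3 -c "
from h import *
todo(0,1); print(sense()['wrist_torque'])"
```

```text
t 8.67 tcp [502.  -12.3  96. ] q [ 0.56 -0.73 -0.99  0.38 -0.9  -1.05] F [ 8.9 -5.1 -3.6] ff 30.420313775539398 gw 0.138
shift cm (tool) [-0.05  0.03  0.12] turn [-0.002  0.001 -0.006]
[-1.28654987 -1.09947774 -0.52331035]
```

Press in, then turn to off.

arm_command --pt "0 0 0.15 0 0 0 0.6" --pt "0 0 0.15 0 0 0 0.6" --pt "0 0 0.15 0 0 0 0.6" --pt "0 0 0.1 0 0 0 0.6" --pt "0 0 0 0 0 0 0.6" --pt "0 0 0 0 0 0 0.6"

```text
time_s: 9.17
ee_pos: [504.5, -12.4, 91.9]
tool_rot: [0.203, -0.565, 0.783, -0.163]
force: [-2.5, -4.2, 5.9]
grip_width: 0.132
finger_force: 32.3
```

```bash
python3 -c "
from h import *
todo(0,1); print(sense()['wrist_torque'])"
```

```text
t 9.17 tcp [504.5 -12.4  91.9] q [ 0.56 -0.72 -0.99  0.38 -0.89 -1.06] F [-2.5 -4.2  5.9] ff 32.28310167789459 gw 0.132
shift cm (tool) [-0.04  0.05 -0.36] turn [-0.002  0.001 -0.007]
[-1.15387442  1.13147811 -0.6015405 ]
```

arm_command --pt "0 0 0.1 0 0 0 0.6" --pt "0 0 0.1 0 0 0 0.6" --pt "0 0 0 0 0 0 0.6" --pt "0 0 0 0 0 0 0.6"

```text
time_s: 9.5
ee_pos: [505.4, -12.5, 90.8]
tool_rot: [0.203, -0.564, 0.784, -0.163]
force: [-12.0, -1.9, 11.7]
grip_width: 0.131
finger_force: 33.7
```

```bash
python3 -c "
from h import *
todo(0,1); print(sense()['wrist_torque'])"
```

```text
t 9.5 tcp [505.4 -12.5  90.8] q [ 0.55 -0.72 -0.99  0.38 -0.88 -1.06] F [-12.   -1.9  11.7] ff 33.72002184391022 gw 0.131
shift cm (tool) [-0.05  0.07 -0.51] turn [-0.002  0.001 -0.008]
[-0.71766769  2.94792518 -0.40918393]
```

At the bottom (16 N along the axis). Turning to off.

arm_command --pt "0 0 0 0 0 -0.075 0.6" --pt "0 0 0 0 0 -0.075 0.6" --pt "0 0 0 0 0 -0.075 0.6" --pt "0 0 0 0 0 -0.075 0.6" --pt "0 0 0 0 0 -0.075 0.6" --pt "0 0 0 0 0 -0.075 0.6" --pt "0 0 0 0 0 -0.075 0.6" --pt "0 0 0 0 0 0 0.6" --pt "0 0 0 0 0 0 0.6" --pt "0 0 0 0 0 0 0.6" --pt "0 0 0 0 0 0 0.6" --pt "0 0 0 0 0 0 0.6"

```text
time_s: 10.5
ee_pos: [505.9, -12.5, 91.2]
tool_rot: [-0.154, 0.748, -0.61, 0.21]
force: [-3.2, -4.9, 7.9]
grip_width: 0.138
finger_force: 32.7
```

```bash
python3 -c "
from h import *
todo(0,0); print(sense()['wrist_torque'])
p,E,f=cam('top'); s=cam('scene')
a=p['img'][210:310,270:400]; b=s[0]['img'][180:280,290:420]
cv2.imwrite('pics/e.png',cv2.cvtColor(cv2.resize(np.hstack([a,b]),None,fx=3,fy=3,interpolation=2),cv2.COLOR_RGB2BGR))"
```

```text
t 10.5 tcp [505.9 -12.5  91.2] q [ 0.55 -0.71 -0.99  0.38 -0.88 -0.53] F [-3.2 -4.9  7.9] ff 32.732221484184265 gw 0.138
shift cm (tool) [-0.08  0.09 -0.5 ] turn [-0.004 -0.    -0.006]
[-1.3689397   1.09757743 -0.67370998]
```

View pics/e.png

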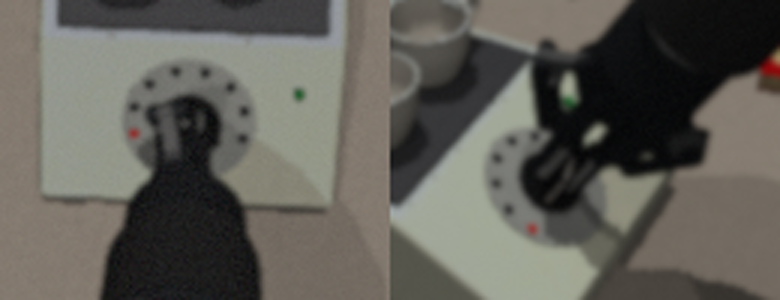

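The finger pair is aligned with the red mark at left (134,133) in the top crop and the grip width is unchanged: selector at off. Now clockwise to level 1 pressed, spring out, then to level 3.

arm_command --pt "0 0 0 0 0 0.075 0.6" --pt "0 0 0 0 0 0.075 0.6" --pt "0 0 0 0 0 0.075 0.6" --pt "0 0 0 0 0 0.075 0.6" --pt "0 0 0 0 0 0.075 0.6" --pt "0 0 0 0 0 0.075 0.6" --pt "0 0 0 0 0 0.075 0.6" --pt "0 0 0 0 0 0.075 0.6" --pt "0 0 -0.15 0 0 0.05 0.6" --pt "0 0 -0.15 0 0 0.05 0.6" --pt "0 0 -0.15 0 0 0 0.6" --pt "0 0 -0.15 0 0 0 0.6" --pt "0 0 0 0 0 0 0.6"

```text
time_s: 11.68
ee_pos: [502.3, -12.2, 95.1]
tool_rot: [0.216, -0.495, 0.829, -0.144]
force: [-1.3, -5.7, 5.1]
grip_width: 0.132
finger_force: 32.2
```

```bash
python3 -c "
from h import *
todo(0,3); print(sense()['wrist_torque'])"
```

```text
t 11.68 tcp [502.3 -12.2  95.1] q [ 0.56 -0.73 -0.99  0.38 -0.9  -1.23] F [-1.3 -5.7  5.1] ff 32.21537232398987 gw 0.132
shift cm (tool) [-0.04  0.02  0.02] turn [-0.001  0.002  0.867]
[-1.55448478  0.72652909 -0.98446463]
```

arm_command --pt "0 0 0 0 0 0.079 0.6" --pt "0 0 0 0 0 0.079 0.6" --pt "0 0 0 0 0 0.079 0.6" --pt "0 0 0 0 0 0.079 0.6" --pt "0 0 0 0 0 0.079 0.6" --pt "0 0 0 0 0 0.079 0.6" --pt "0 0 0 0 0 0.079 0.6" --pt "0 0 0 0 0 0.079 0.6" --pt "0 0 0 0 0 0.079 0.6" --pt "0 0 0 0 0 0.079 0.6" --pt "0 0 0 0 0 0.079 0.6" --pt "0 0 0 0 0 0 0.6" --pt "0 0 -0.1 0 0 0 0.6" --pt "0 0 0 0 0 0 2" --pt "0 0 0 0 0 0 4" --pt "0 0 0 0 0 0 5" --pt "0 0 0 0 0 0 5" --pt "0 0 -1 0 0 0 5" --pt "0 0 -2 0 0 0 5" --pt "0 0 -2 0 0 0 5"

```text
time_s: 13.35
ee_pos: [475.8, -10.9, 137.6]
tool_rot: [0.255, -0.099, 0.961, -0.04]
force: [-0.1, 0.9, -0.3]
grip_width: 0.588
finger_force: 0.0
```

```bash
python3 -c "
from h import *
todo(0,3)"
```

```text
t 13.35 tcp [475.8 -10.9 137.6] q [ 0.62 -0.86 -0.97  0.36 -1.06 -2.1 ] F [-0.1  0.9 -0.3] ff 0.0 gw 0.588
shift cm (tool) [-0.19  0.01  5.03] turn [ 0.001 -0.001 -0.003]
```

arm_command --pt "0 0 0 0 0 -0.121 5" --pt "0 0 0 0 0 -0.121 5" --pt "0 0 0 0 0 -0.121 5" --pt "0 0 0 0 0 -0.121 5" --pt "0 0 0 0 0 -0.121 5" --pt "0 0 0 0 0 -0.121 5" --pt "0 0 0 0 0 -0.121 5" --pt "0 0 0 0 0 -0.121 5" --pt "0 0 0 0 0 -0.121 5" --pt "0 0 0 0 0 -0.121 5" --pt "0 0 0 0 0 -0.121 5" --pt "0 0 0 0 0 -0.121 5" --pt "0 0 0 0 0 -0.121 5"

```text
time_s: 14.43
ee_pos: [476.5, -10.4, 138.0]
tool_rot: [-0.152, 0.752, -0.606, 0.209]
force: [0.5, -0.2, 0.1]
grip_width: 0.587
finger_force: 0.0
```

arm_command --pt "0 0 0 0 0 -0.121 5" --pt "0 0 0 0 0 -0.121 5" --pt "0 0 0 0 0 -0.121 5" --pt "0 0 0 0 0 -0.121 5" --pt "0 0 0 0 0 -0.121 5" --pt "0 0 0 0 0 -0.121 5" --pt "0 0 0 0 0 -0.121 5" --pt "0 0 0 0 0 -0.121 5" --pt "0 0 0 0 0 -0.121 5" --pt "0 0 0 0 0 -0.121 5" --pt "0 0 0 0 0 -0.121 5" --pt "0 0 0 0 0 -0.121 5" --pt "0 0 0 0 0 -0.121 5" --pt "0 0 0 0 0 0 5" --pt "0 0 0 0 0 0 5"

```text
time_s: 15.68
ee_pos: [476.6, -10.4, 138.1]
tool_rot: [0.039, 0.961, 0.1, 0.256]
force: [-0.2, -1.2, 0.2]
grip_width: 0.587
finger_force: 0.0
```

```bash
sed -i 's/lev=3,v=None/lev=3,v=None,sg=-1/; s/x=-Rw.apply(np.cos/x=sg*Rw.apply(np.cos/' h.py; python3 -c "
from h import *
todo(0,3,sg=1)
p,E,f=cam('top'); s=cam('scene')
a=p['img'][210:310,270:400]; b=s[0]['img'][180:280,290:420]
cv2.imwrite('pics/f.png',cv2.cvtColor(cv2.resize(np.hstack([a,b]),None,fx=3,fy=3,interpolation=2),cv2.COLOR_RGB2BGR))"
```

```text
t 15.68 tcp [476.6 -10.4 138.1] q [ 0.62 -0.86 -0.97  0.36 -1.06  1.04] F [-0.2 -1.2  0.2] ff 0.0 gw 0.587
shift cm (tool) [0.08 0.03 5.04] turn [-0.002 -0.001 -0.003]
```

View pics/f.png

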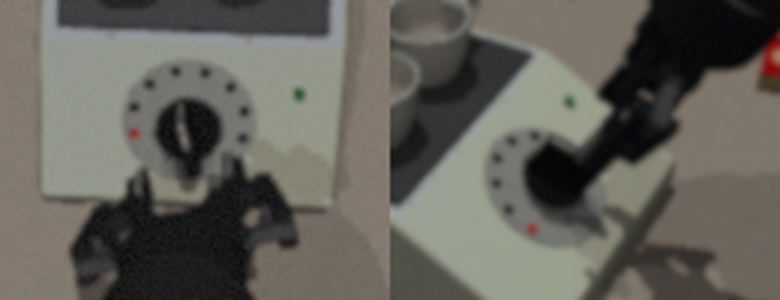

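The pointer is at level 3 again ((188,150) to (180,105) in the crop) and the selector has sprung out. Regripping.

arm_command --pt "0.08 0.03 1.0 0 0 0 5" --pt "0 0 1.0 0 0 0 5" --pt "0 0 1.0 0 0 0 5" --pt "0 0 1.0 0 0 0 5" --pt "0 0 0.5 0 0 0 5" --pt "0 0 0.45 0 0 0 5" --pt "0 0 0 0 0 0 5" --pt "0 0 0 0 0 0 4" --pt "0 0 0 0 0 0 3" --pt "0 0 0 0 0 0 2.4" --pt "0 0 0 0 0 0 2.0" --pt "0 0 0 0 0 0 1.7" --pt "0 0 0 0 0 0 1.4" --pt "0 0 0 0 0 0 1.2" --pt "0 0 0 0 0 0 1.0" --pt "0 0 0 0 0 0 0.8" --pt "0 0 0 0 0 0 0.6" --pt "0 0 0 0 0 0 0.6" --pt "0 0 0 0 0 0 0.6" --grip_force 30

```text
time_s: 17.37
ee_pos: [502.2, -11.3, 96.1]
tool_rot: [0.039, 0.96, 0.101, 0.256]
force: [-4.1, 4.1, 2.4]
grip_width: 0.135
finger_force: 31.8
```

```bash
python3 -c "
from h import *
todo(0,5,sg=1)"
```

```text
t 17.37 tcp [502.2 -11.3  96.1] q [ 0.56 -0.73 -0.99  0.37 -0.9   1.05] F [-4.1  4.1  2.4] ff 31.831796765327454 gw 0.135
shift cm (tool) [-0.05  0.04  0.12] turn [-0.003 -0.     1.048]
```

arm_command --pt "0 0 0 0 0 0.08 0.6" --pt "0 0 0 0 0 0.08 0.6" --pt "0 0 0 0 0 0.08 0.6" --pt "0 0 0 0 0 0.08 0.6" --pt "0 0 0 0 0 0.08 0.6" --pt "0 0 0 0 0 0.08 0.6" --pt "0 0 0 0 0 0.08 0.6" --pt "0 0 0 0 0 0.08 0.6" --pt "0 0 0 0 0 0.08 0.6" --pt "0 0 0 0 0 0.08 0.6" --pt "0 0 0 0 0 0.08 0.6" --pt "0 0 0 0 0 0.08 0.6" --pt "0 0 0 0 0 0.08 0.6" --pt "0 0 0 0 0 0 0.6" --pt "0 0 0 0 0 0 0.6" --pt "0 0 0 0 0 0 0.6"

```text
time_s: 18.7
ee_pos: [502.4, -10.8, 96.2]
tool_rot: [-0.094, 0.884, -0.389, 0.242]
force: [-4.0, 6.5, 2.3]
grip_width: 0.131
finger_force: 31.8
```

```bash
python3 -c "
from h import *
todo(0,5,sg=1)"
```

```text
t 18.7 tcp [502.4 -10.8  96.2] q [ 0.56 -0.73 -0.99  0.37 -0.9   0.01] F [-4.   6.5  2.3] ff 31.834452152252197 gw 0.131
shift cm (tool) [0.03 0.1  0.12] turn [-0.004  0.002  0.007]
```

Level 5 reached. Letting go and backing off.

arm_command --pt "0 0 0 0 0 0 2" --pt "0 0 0 0 0 0 4" --pt "0 0 0 0 0 0 5" --pt "0 0 0 0 0 0 5" --pt "0 0 0 0 0 0 5" --pt "0 0 -1 0 0 0 5" --pt "0 0 -2 0 0 0 5" --pt "0 0 -2 0 0 0 5" --pt "0 0 -2 0 0 0 5" --pt "0 0 -2 0 0 0 5" --pt "0 0 -1 0 0 0 5" --pt "0 0 0 0 0 0 5" --pt "0 0 0 0 0 0 5" --pt "0 0 0 0 0 0 5"

```text
time_s: 19.87
ee_pos: [452.0, -9.4, 181.2]
tool_rot: [-0.092, 0.884, -0.39, 0.241]
force: [-0.0, 0.2, -0.2]
grip_width: 0.588
finger_force: 0.0
```

```bash
python3 -c "
from h import *
todo(100,5,sg=1)
p,E,f=cam('top'); s=cam('scene')
a=p['img'][150:310,270:400]; b=s[0]['img'][150:310,260:430]
cv2.imwrite('pics/g.png',cv2.cvtColor(cv2.resize(np.hstack([a,b]),None,fx=2.6,fy=2.6,interpolation=2),cv2.COLOR_RGB2BGR))"
```

```text
t 19.87 tcp [452.   -9.4 181.2] q [ 0.69 -0.96 -0.94  0.37 -1.21 -0.01] F [-0.   0.2 -0.2] ff 0.0 gw 0.588
shift cm (tool) [ 0.02 -0.06 -0.  ] turn [-0.001  0.002  0.008]
```

View pics/g.png

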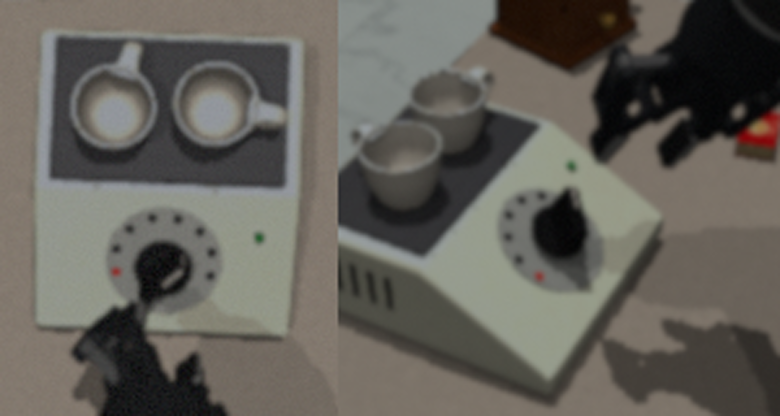

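The pointer runs from (165,285) up-right to (183,266), toward the level-5 mark at (201,233). The cups look undisturbed and the gripper is clear. Handing in.

```bash
python3 -c "
from bench import *
print(hand_in())"
```

```text
the job is handed in; nothing more can be done
None
```

The selector was turned back to off and then five clicks clockwise to level 5, and released. In the last picture the cups looked undisturbed, and I never moved near the spoon or the matchbox. I handed the job in at about 20 s; no verdict was returned.

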